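# Turn the terrarium flip board to 'fed'

## Robot

A 6-joint arm with a two-finger parallel gripper is mounted at the origin on the work surface. World frame = base frame: x ahead of the robot, y to its left, z up, the work surface at z = 0. Lengths are in m, angles in degrees, forces in N, time in s.
With the tool pointing down it reaches from about 0.4 to 0.825 m from the base axis. Payload 7 kg.
Tool frame: the origin (TCP) lies between the finger pads; the fingertips stand 19 mm ahead of it and the grasp point (between the pads) is the TCP; x points along the fingers, y is the direction in which the jaws open and shut, and the axes are right-handed (so a half turn about x gives the same grasp; the last joint's range is limited). The gripper opens to 88 mm and grips with 3 to 60 N. Pads are 19 mm wide; open, the fingers measure 130 mm over their backs; the gripper's body (78 mm by 193 mm) begins 47 mm behind the grasp point.
Start: joints at [-55.743, 20.546, 0.682, 0, -70.136, -16.507], TCP at [0.206, -0.643, 0.246] pointing down, gripper open.
Joint ranges: [-176.03, 176.03], [-82.01, 121.73], [-58.28, 71.71], [-173.87, 95.51], [-174.79, -0.11], [-173.66, 173.66]. Speed limits (degrees/s): [136.94, 136.94, 172.46, 180, 180, 180].

## Interface

Orientations are given as [roll, pitch, yaw] about the fixed x, y, z axes, in that order (R = Rz(yaw) Ry(pitch) Rx(roll)).
In Python, from plant import * gives the robot as it stands.
- The arm moves only by the tool step_arm, never from a script. Its argument "steps" is a list of rows, each a list of 2 entries, a list of its own where there are three numbers: the shift along the tool's x, y, z in units of 0.02 m (1.0 is 0.02 m), then the turn about the tool's x in units of 6 degrees (1.0 is 6 degrees). A call has 1 to 20 rows; each row shifts and turns the commanded pose from where the row before left it, along the tool's axes as they then stand; what a row does not reach is not made up. A row lasts 1/12 s, in which the tool goes at most 41.7 mm and 7.16 degrees, less where a joint would pass 70% of its speed; a pose out of reach is approached as far as the arm can. A call with a number of a shift or a turn outside -1 to 1 is refused whole. A call with a gripper value outside its range is refused whole. "fingers" is the closure, from 0 (fully open) to 1 (shut), set as the call begins (left out, the last holds). The fingers move at their own pace and stop on an object; "grip_force" is the grip in N (left out, the last holds). Time passes only in rows, so rows that do not move let the fingers close. It gives the time, the measured TCP pose, the force and the opening at its end, in the units of the state.
- get_state(): the state, without advancing time (a new reading comes with each control period).
- capture(name): name is "side" or "top"; returns the picture (384x512x3 uint8, blue, green, red); there is no depth.
- camera_model(name): a dict with "intrinsics" (3x3 intrinsics, pixels), "rvec" (rotation vector, rad) and "tvec" (3), from world to camera coordinates, as OpenCV has them. Camera axes: x right, y down, z forward; pixel columns grow to the right and rows downward; lengths in m; the calibration is good to about 2 mm. A picture is of the moment at which its call begins. camera_model takes no time and is no camera call.
- close_job(): hands the job in, once; it reports no verdict.
The state is a dict: "time_s": time; "joints": joint angles; "qd": joint speeds; "joint_torque": joint torques, N m; "tcp_pos": TCP position; "eef_rot": TCP orientation; "contact_force": force on the tool from outside, world axes, zero at the start; "moment": the same for the moment, N m; "gripper_width": finger opening in m.
Only numpy, scipy, OpenCV 4.12 (cv2) and the standard library are available. Lean on these libraries where they do the work, as an engineer would, in place of code of your own. Each camera call takes 0.05 s, during which the arm holds its last target.

## Task

The gecko has been fed, so turn the flip board to green: with the fingertips push its half-raised white leaf up and over the spine, then press it down until it lies flat on the orange side, and move clear. Push only: do not pinch the leaf, press it hard or slam it, do not shove or lift the board, and leave the dish, tub, spray bottle and tongs where they are.

Things in the scene. Friction and masses are not known exactly. Their poses are not given: they have to be found in the camera images.
- board: Flip board standing loose on the shelf: a grey base plate 136 x 240 mm, its top 14 mm above the shelf, 1.3 kg on rubber feet. Origin: centre of its underside. Its x axis runs along the spine, its +y side is the green half (under the leaf at the start), its -y side the orange half (bare at the start), z up.
- spine_mid (a point): Point on the hinge axis, half-way along the spine, 18 mm above the shelf. The hinge axis is level, along the board's x axis.
- leaf_edge (a point): Middle of the free edge of the white leaf (edge marked black). The leaf is a rigid plate 120 mm along the spine and 6 mm thick; this edge is 110 mm from the hinge axis, in the mid-plane of the leaf.
- leaf (a joint): Angle of the leaf about the spine: 0 = flat on the green half, 1.57 = upright, 3.14 (its stop) = flat on the orange half. It starts half raised, 0.6 to 1.0, with open space under it. The hinge is stiff (about 0.13 N m, some 1 to 2 N at the free edge), so the leaf stays wherever it is left and does not fall by itself. Lying flat on either half, its upper face is 21 mm above the shelf.
- dish: Grey ceramic dish, 90 mm across, 26 mm high, on the shelf off the green end of the board. Origin: centre of its underside.
- tub: Green plastic insect tub with a white twist cap, 74 mm across, 74 mm high, beyond the far end of the spine. Origin: centre of its underside.
- spray: Amber glass spray bottle with black head, 66 mm across, 164 mm high, standing off the orange end of the board, past the tongs. Origin: centre of its underside.
- tongs: Stainless feeding tongs, 211 mm long, about 30 mm across, 12 mm high, lying off the orange end of the board roughly parallel to the spine. Origin: middle of their underside, x axis along them.

How it is judged:
By the outcome, as a careful person would: the job done as asked, in the order asked, and still so for the second after the job is handed in, with the robot touching nothing.
It also fails if it takes over 35 s, if anything falls off the work surface, if the arm or the gripper's body presses on something with over 40 N, if the wrist force passes 120 N, or if a joint passes its speed limit or range.

## Working session

There is one attempt and no reset: what is moved stays moved. The work goes in short steps, Python scripts to look and compute and a tool call to move; the robot and the scene stay as the last step left them, time stands still between calls to the robot, and variables do not carry over. Pictures are saved under pics/ and viewed, and the job is handed in when it is done.

Besides the shell and the picture viewer there is one more tool, called after "Request:" in YAML: its name, and indented under it one key for each argument. step_arm: Moves the arm, as the interface text tells. Its arguments: {"type":"object","properties":{"steps":{"type":"array","items":{"type":"array"}},"fingers":{"type":"number"},"grip_force":{"type":"number"}},"required":["steps"]}

```bash
mkdir -p pics; ls; python3 - <<'E'
from plant import *
import cv2
print(get_state())
for n in ("side","top"):
    cv2.imwrite(f"pics/{n}0.png",capture(n)); m=camera_model(n); print(n,m)
E
```

```text
pics
{'time_s': 0.0, 'joints': array([-5.57452268e+01,  2.05915037e+01,  6.35243813e-01, -2.05677532e-02,
       -7.01358919e+01, -1.65068390e+01]), 'qd': array([ 0.04639242, -0.00394267,  0.05817762,  0.11443693,  0.03083661,
       -0.01522775]), 'joint_torque': array([-5.81727954e-05, -5.82714736e+01,  2.93064737e+01,  6.99727044e+00,
        6.98617485e-03, -1.70139865e-04]), 'tcp_pos': array([ 0.20560559, -0.64245415,  0.24463165]), 'eef_rot': array([ 94.65860432,  89.90584096, 112.39953425]), 'contact_force': array([ 0.2394551 , -0.53974387, -0.5485651 ]), 'moment': array([ 0.01996957, -0.00413606,  0.00186317]), 'gripper_width': 0.08726023821645679}
side {'intrinsics': array([[348.08746136,   0.        , 260.20169949],
       [  0.        , 348.08746136, 188.08208263],
       [  0.        ,   0.        ,   1.        ]]), 'rvec': array([ 0.34157737, -2.60722285,  1.47973793]), 'tvec': array([0.57946802, 0.13769245, 0.72575724])}
top {'intrinsics': array([[369.44954608,   0.        , 254.29433457],
       [  0.        , 369.44954608, 192.21176816],
       [  0.        ,   0.        ,   1.        ]]), 'rvec': array([ 2.13638589, -2.19599377,  0.13665924]), 'tvec': array([0.00764553, 0.59587281, 1.07175708])}
```

View pics/side0.png

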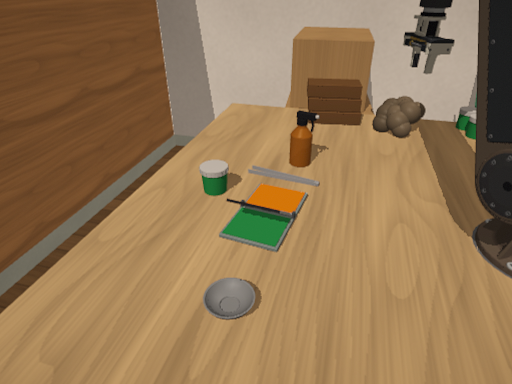

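View pics/top0.png

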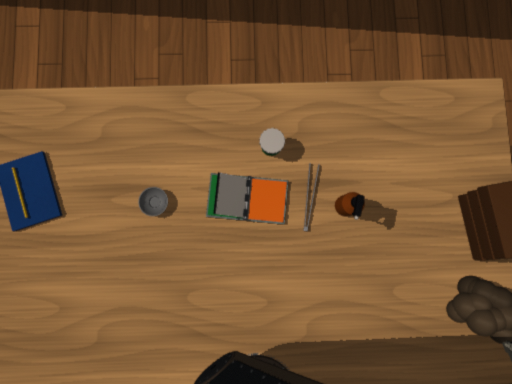

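```bash
python3 - <<'E'
import cv2
a=cv2.imread("pics/side0.png")[145:265,195:345]; b=cv2.imread("pics/top0.png")[120:245,190:380]
cv2.imwrite("pics/side0z.png",cv2.resize(a,None,fx=5,fy=5,interpolation=cv2.INTER_CUBIC))
cv2.imwrite("pics/top0z.png",cv2.resize(b,None,fx=4,fy=4,interpolation=cv2.INTER_CUBIC))
E
```

```text
(no output)
```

View pics/side0z.png

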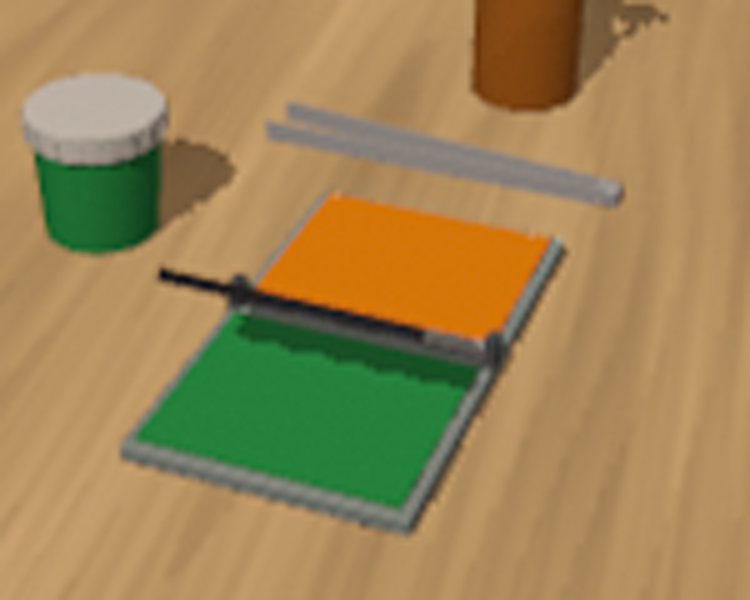

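View pics/top0z.png

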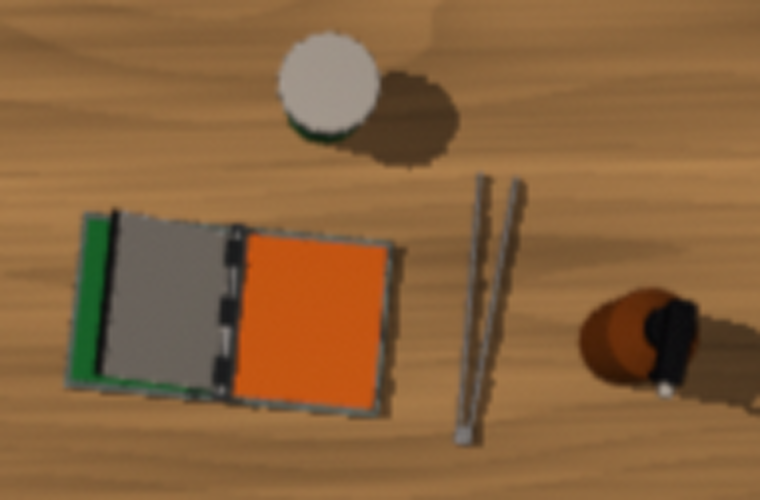

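```bash
cat > h.py <<'E'
import numpy as np, cv2
from plant import *
def cam(n):
    m=camera_model(n); R=cv2.Rodrigues(np.array(m["rvec"],float))[0]; return m["intrinsics"],R,np.array(m["tvec"],float)
def ray(n,p):
    K,R,t=cam(n); d=R.T@np.linalg.solve(K,[p[0],p[1],1]); return -R.T@t,d/np.linalg.norm(d)
def onz(n,p,z):
    c,d=ray(n,p); return c+d*(z-c[2])/d[2]
def tri(ps,pt):
    c1,d1=ray("side",ps);c2,d2=ray("top",pt)
    s=np.linalg.lstsq(np.c_[d1,-d2],c2-c1,rcond=None)[0]
    a=c1+s[0]*d1;b=c2+s[1]*d2; return (a+b)/2,np.linalg.norm(a-b)*1000
def proj(n,P):
    K,R,t=cam(n); q=K@(R@np.array(P)+t); return q[:2]/q[2]
E
python3 - <<'E'
from h import *
np.set_printoptions(precision=4,suppress=True)
s=lambda x,y:(x/5+195,y/5+145); t=lambda x,y:(x/4+190,y/4+120)
print("cams",ray("side",(0,0))[0],ray("top",(0,0))[0])
print("edge far",*tri(s(162,272),t(115,212)),"near",*tri(s(425,333),t(100,374)))
print("top base z.014: green far,near, orange far, near",[onz("top",t(*p),.014) for p in [(84,214),(67,386),(396,242),(383,416)]])
print("side base", [onz("side",s(*p),.014) for p in [(125,447),(408,518),(330,195),(563,241)]])
print("tri base",[tri(s(*a),t(*b)) for a,b in [((125,447),(84,214)),((408,518),(67,386)),((330,195),(396,242)),((563,241),(383,416))]])
print("hinge ends top z.018",onz("top",t(237,228),.018),onz("top",t(221,402),.018),"side",onz("side",s(240,287),.018),onz("side",s(495,348),.018))
print("dish",onz("top",(154,202),.026),"tub",onz("top",(272,140.5),.074),"tongs",[onz("top",t(*p),.01) for p in [(482,178),(518,182),(464,436)]],"spray",onz("side",(301,163),0))
E
```

```text
cams [0.4206 0.6825 0.4886] [0.4681 0.0042 1.1334]
edge far [0.6483 0.0924 0.0842] 0.33547141119469837 near [0.5312 0.105  0.0822] 2.386236965030775
top base z.014: green far,near, orange far, near [array([0.6596, 0.1221, 0.014 ]), array([0.5282, 0.1368, 0.014 ]), array([ 0.6315, -0.1163,  0.014 ]), array([ 0.499 , -0.1013,  0.014 ])]
side base [array([0.6562, 0.127 , 0.014 ]), array([0.5273, 0.1406, 0.014 ]), array([ 0.6255, -0.1068,  0.014 ]), array([ 0.4966, -0.0925,  0.014 ])]
tri base [(array([0.6593, 0.1222, 0.0099]), np.float64(2.0313332819270684)), (array([0.5282, 0.1371, 0.011 ]), np.float64(0.35962228539292485)), (array([ 0.6303, -0.1174,  0.0077]), np.float64(4.188488825468499)), (array([ 0.4984, -0.1019,  0.0082]), np.float64(1.5708170545959061))]
hinge ends top z.018 [0.645  0.0051 0.018 ] [0.5128 0.0207 0.018 ] side [ 0.6437 -0.0013  0.018 ] [0.5131 0.0173 0.018 ]
dish [0.5754 0.2929 0.026 ] tub [ 0.7427 -0.0645  0.074 ] tongs [array([ 0.6803, -0.1852,  0.01  ]), array([ 0.6764, -0.2129,  0.01  ]), array([ 0.4823, -0.1625,  0.01  ])] spray [ 0.5443 -0.2883 -0.    ]
```

```bash
cat >> h.py <<'E'
from scipy.spatial.transform import Rotation as Ro
O=np.array([.579,.011,.018]); uy=np.array([.121,.9927,0]); ux=np.array([.9927,-.121,0]); uz=np.array([0,0,1.])
def B(P): d=np.array(P)-O; return np.array([d@ux,d@uy,d[2]])   # board coords rel. hinge mid
def rot(s): return Ro.from_euler("xyz",s["eef_rot"],degrees=True).as_matrix()
E
python3 - <<'E'
from h import *
np.set_printoptions(precision=4,suppress=True)
s=get_state(); R=rot(s); print(R); print(B(s["tcp_pos"]))
yb=R[:,1]; print("angle of tool y in board (deg)",np.degrees(np.arctan2(yb@uy,yb@ux)))
# target TCP in board coords: x=0,y=.088+.0018+.0095+.03, z keep
T=O+uy*.13+uz*.228; print(T, (R.T@(T-s["tcp_pos"]))/.02)
E
```

```text
[[-0.0006 -0.3048  0.9524]
 [ 0.0013  0.9524  0.3048]
 [-1.      0.0014 -0.0002]]
[-0.2915 -0.6939  0.2268]
angle of tool y in board (deg) 114.69543022202394
[0.5947 0.1401 0.246 ] [-0.0222 31.3368 30.454 ]
```

Request:
step_arm:
  fingers: 1
  grip_force: 10
  steps:
    - [[0,0.98,0.95],0]
    - [[0,0.98,0.95],0]
    - [[0,0.98,0.95],0]
    - [[0,0.98,0.95],0]
    - [[0,0.98,0.95],0]
    - [[0,0.98,0.95],0]
    - [[0,0.98,0.95],0]
    - [[0,0.98,0.95],0]
    - [[0,0.98,0.95],0]
    - [[0,0.98,0.95],0]
    - [[0,0.98,0.95],0]
    - [[0,0.98,0.95],0]
    - [[0,0.98,0.95],0]
    - [[0,0.98,0.95],0]
    - [[0,0.98,0.95],0]
    - [[0,0.98,0.95],0]

```text
time_s: 1.43
tcp_pos: [0.3998, -0.2501, 0.2454]
eef_rot: [110.9, 90.0, 128.6]
contact_force: [-0.6, -0.3, -0.2]
gripper_width: 0.0002
```

Request:
step_arm:
  steps:
    - [[0,0.98,0.95],0]
    - [[0,0.98,0.95],0]
    - [[0,0.98,0.95],0]
    - [[0,0.98,0.95],0]
    - [[0,0.98,0.95],0]
    - [[0,0.98,0.95],0]
    - [[0,0.98,0.95],0]
    - [[0,0.98,0.95],0]
    - [[0,0.98,0.95],0]
    - [[0,0.98,0.95],0]
    - [[0,0.98,0.95],0]
    - [[0,0.98,0.95],0]
    - [[0,0.98,0.95],0]
    - [[0,0.98,0.95],0]
    - [[0,0.98,0.95],0]
    - [[0,0.98,0.95],0]

```text
time_s: 2.77
tcp_pos: [0.5938, 0.1411, 0.2452]
eef_rot: [-177.1, 90.0, -159.4]
contact_force: [0.8, -0.2, 0.1]
gripper_width: 0.0003
```

Request:
step_arm:
  steps:
    - [[0,0,0],-0.99]
    - [[0,0,0],-0.99]
    - [[0,0,0],-0.99]
    - [[0,0,0],-0.99]
    - [[0,0,0],-0.99]
    - [[0,0,0],-0.99]
    - [[0,0,0],-0.99]
    - [[0,0,0],-0.99]
    - [[0,0,0],-0.99]
    - [[0,0,0],-0.99]
    - [[0,0,0],-0.99]
    - [[0,0,0],0]
    - [[0,0,0],0]

```text
time_s: 3.85
tcp_pos: [0.5934, 0.1398, 0.2452]
eef_rot: [112.7, 90.0, -164.3]
contact_force: [0.8, -0.4, -0.0]
gripper_width: 0.0004
```

```bash
cat > look.py <<'E'
import sys
from h import *
n=sys.argv[1]
np.set_printoptions(precision=4,suppress=True)
a=capture("side")[90:270,180:380]; cv2.imwrite(f"pics/s{n}.png",cv2.resize(a,None,fx=3.5,fy=3.3,interpolation=cv2.INTER_CUBIC))
if len(sys.argv)>2:
    b=capture("top")[110:250,190:340]; cv2.imwrite(f"pics/t{n}.png",cv2.resize(b,None,fx=4,fy=4,interpolation=cv2.INTER_CUBIC))
s=get_state(); R=rot(s); yb=R[:,1]
print(s["time_s"],"B",B(s["tcp_pos"]),"F board",[float(s["contact_force"]@u) for u in (ux,uy,uz)],"yang",np.degrees(np.arctan2(yb@uy,yb@ux)))
print(R.T@np.c_[ux,uy,uz])
E
python3 look.py 1 t
```

```text
3.95 B [-0.0012  0.1296  0.2273] F board [0.033846086596074604, -0.497314399562066, 0.6506050415756783] yang 179.85421261000212
[[-0.0004 -0.0002 -1.    ]
 [-1.      0.0025  0.0004]
 [ 0.0025  1.     -0.0002]]
```

View pics/s1.png

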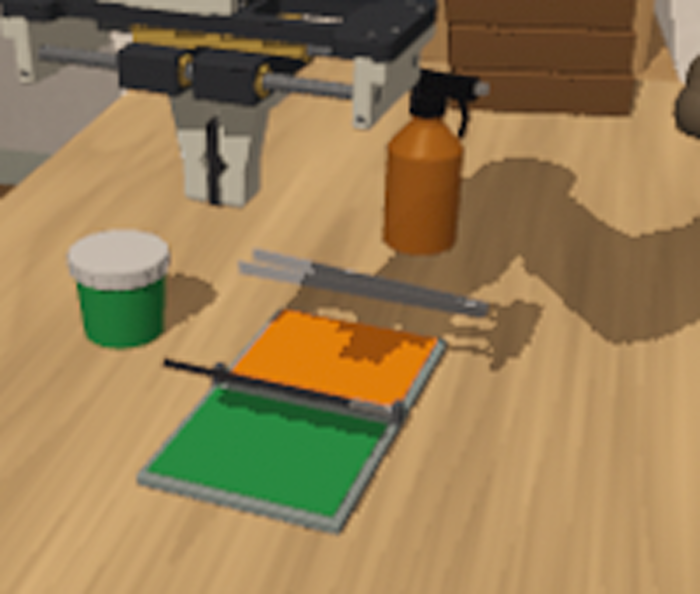

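View pics/t1.png

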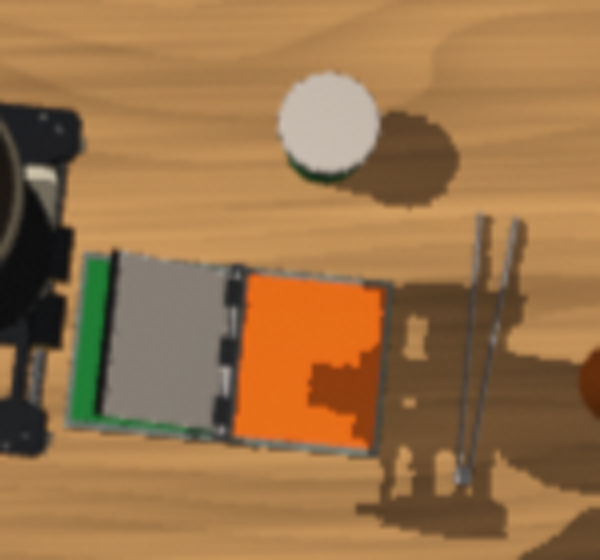

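Request:
step_arm:
  steps:
    - [[0.85,0,0],0]
    - [[0.85,0,0],0]
    - [[0.85,0,0],0]
    - [[0.85,0,0],0]
    - [[0.85,0,0],0]
    - [[0.85,0,0],0]
    - [[0.85,0,0],0]
    - [[0.85,0,0],0]
    - [[0.85,0,0],0]
    - [[0.85,0,0],0]
    - [[0,0,-0.25],0]
    - [[0,0,-0.25],0]
    - [[0,0,-0.25],0]
    - [[0,0,-0.25],0]

```text
time_s: 5.12
tcp_pos: [0.5918, 0.1196, 0.0769]
eef_rot: [-61.5, 89.9, 21.6]
contact_force: [-0.4, 0.2, 0.6]
gripper_width: 0.0003
```

```bash
python3 look.py 2 t
```

```text
5.2167 B [-0.0006  0.109   0.0588] F board [0.15811264990415597, -0.6260074309520999, -0.8381047825680816] yang 179.97335959261332
[[ 0.0014  0.0009 -1.    ]
 [-1.      0.0005 -0.0014]
 [ 0.0005  1.      0.0009]]
```

View pics/s2.png

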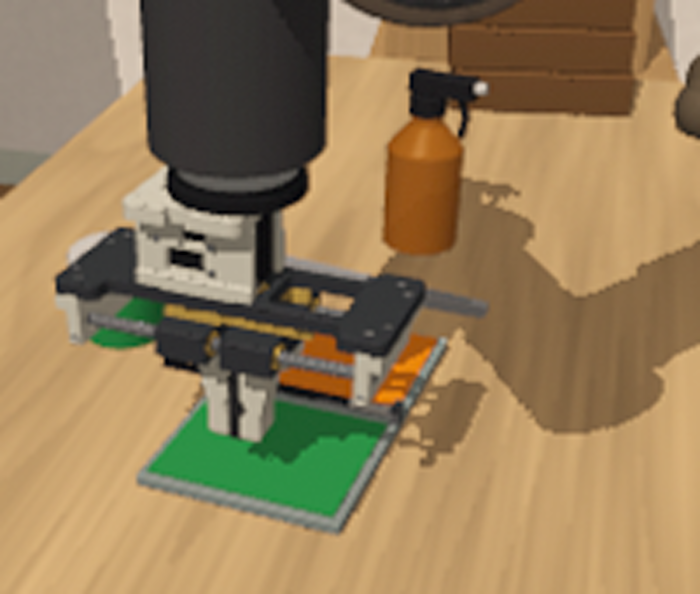

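View pics/t2.png

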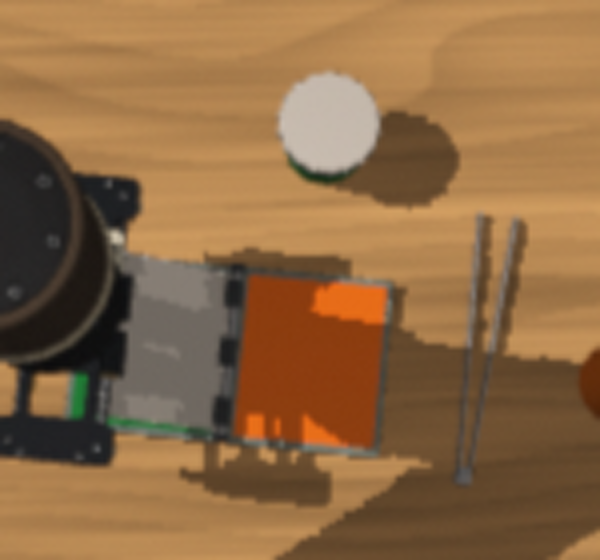

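Request:
step_arm:
  steps:
    - [[0,0,-0.12],0]
    - [[0,0,-0.12],0]
    - [[0,0,-0.12],0]
    - [[0,0,-0.12],0]
    - [[-0.13,0,-0.15],0]
    - [[-0.13,0,-0.15],0]
    - [[-0.14,0,-0.15],0]
    - [[-0.15,0,-0.15],0]
    - [[-0.15,0,-0.14],0]
    - [[-0.15,0,-0.14],0]

```text
time_s: 6.05
tcp_pos: [0.5894, 0.095, 0.0942]
eef_rot: [-47.7, 89.7, 35.5]
contact_force: [-1.0, 7.0, 5.4]
gripper_width: 0.001
```

```bash
python3 look.py 3 t
```

```text
6.15 B [0.0003 0.0841 0.0765] F board [-2.6521961453266427, 6.43515639865218, 7.581108607814236] yang -179.9098778994625
[[ 0.0037  0.0029 -1.    ]
 [-1.     -0.0016 -0.0037]
 [-0.0016  1.      0.0029]]
```

View pics/s3.png

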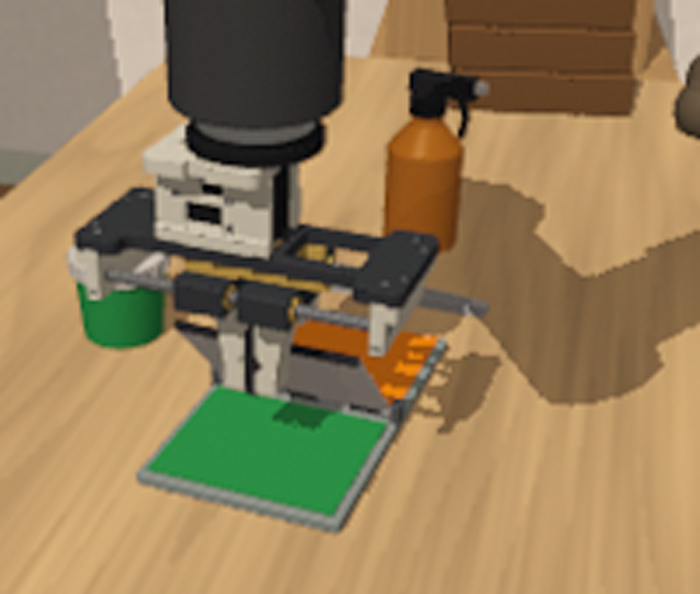

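View pics/t3.png

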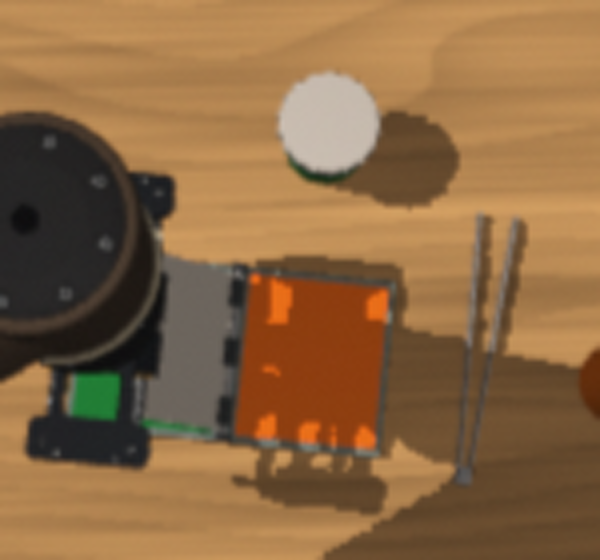

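Request:
step_arm:
  steps:
    - [[-0.12,0,0],0]
    - [[-0.12,0,0],0]
    - [[0,0,0],0]

```text
time_s: 6.4
tcp_pos: [0.5881, 0.0931, 0.0978]
eef_rot: [-55.5, 90.0, 27.6]
contact_force: [0.9, 2.4, 1.8]
gripper_width: 0.0002
```

```bash
python3 look.py 4
```

```text
6.45 B [-0.0009  0.0826  0.0796] F board [0.38151267553343793, 3.013040248779673, 2.7429367891523357] yang -179.95481312960052
[[ 0.0004  0.0003 -1.    ]
 [-1.     -0.0008 -0.0004]
 [-0.0008  1.      0.0003]]
```

View pics/s4.png

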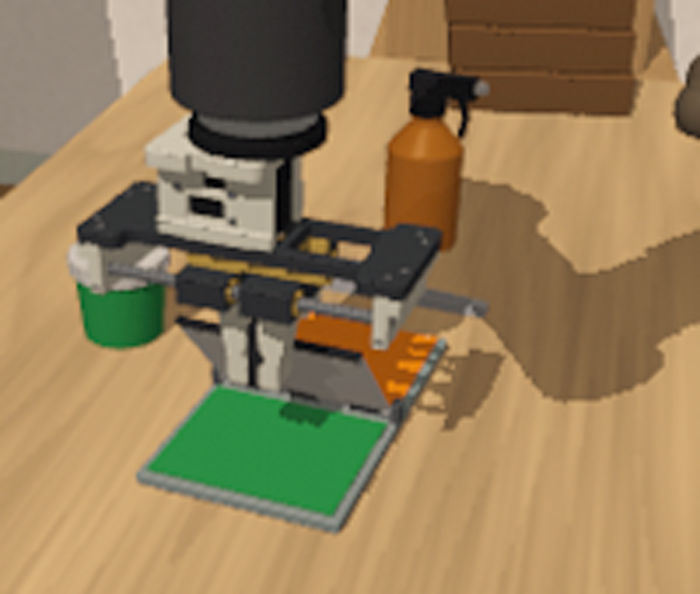

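```bash
cat > ang.py <<'E'
from h import *
import sys
u,v=float(sys.argv[1])/3.5+180,float(sys.argv[2])/3.3+90
# plane board x=-.06, intersect ray
c,d=ray("side",(u,v)); t=(-.06-(c-O)@ux)/(d@ux); p=B(c+t*d); print(p,np.hypot(p[1],p[2]),np.degrees(np.arctan2(p[2],p[1])))
E
python3 ang.py 362 358
```

```text
[-0.06        0.06778     0.08439072] 0.10824011424680265 51.229653013246136
```

Request:
step_arm:
  steps:
    - [[-0.18,0,-0.22],0]
    - [[-0.18,0,-0.23],0]
    - [[-0.18,0,-0.23],0]
    - [[-0.13,0,-0.21],0]
    - [[-0.12,0,-0.21],0]
    - [[-0.11,0,-0.21],0]
    - [[-0.1,0,-0.22],0]
    - [[-0.08,0,-0.23],0]
    - [[-0.07,0,-0.23],0]
    - [[-0.06,0,-0.23],0]
    - [[-0.05,0,-0.22],0]

```text
time_s: 7.37
tcp_pos: [0.5818, 0.044, 0.1226]
eef_rot: [109.5, 90.0, -167.5]
contact_force: [-0.5, 1.7, -0.0]
gripper_width: 0.0007
```

```bash
python3 look.py 5 t
```

```text
7.4667 B [-0.001   0.0329  0.1048] F board [-0.3749266627239579, -0.18830617187758458, -0.18966830817279084] yang -179.98977966501252
[[ 0.0001 -0.0002 -1.    ]
 [-1.     -0.0002 -0.0001]
 [-0.0002  1.     -0.0002]]
```

View pics/s5.png

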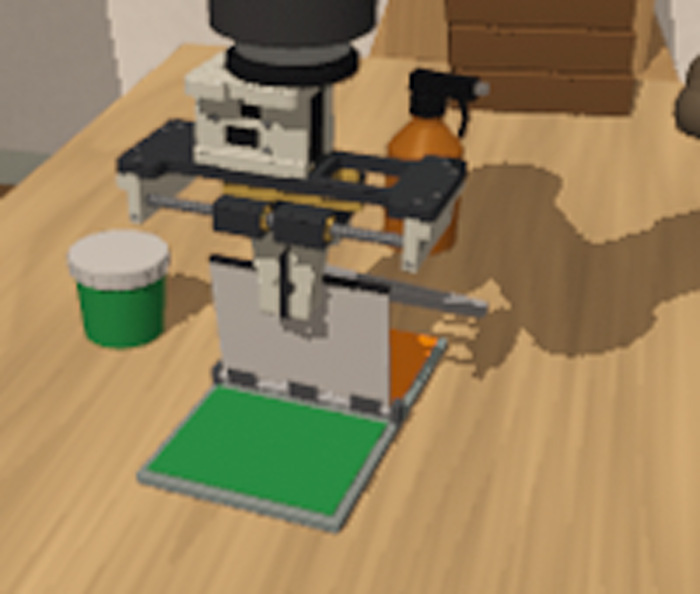

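View pics/t5.png

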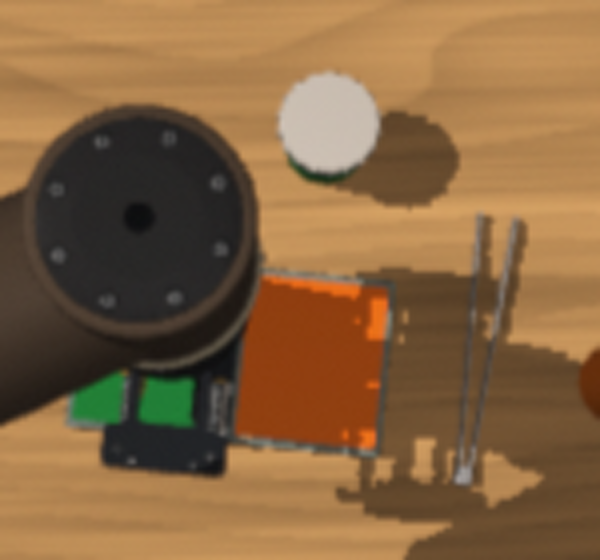

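Request:
step_arm:
  steps:
    - [[0,0,-0.23],0]
    - [[0,0,-0.24],0]
    - [[0,0,-0.24],0]
    - [[0,0,-0.24],0]
    - [[0,0,-0.24],0]
    - [[0.02,0,-0.24],0]
    - [[0.03,0,-0.24],0]
    - [[0.04,0,-0.24],0]
    - [[0.05,0,-0.24],0]
    - [[0.06,0,-0.24],0]
    - [[0.08,0,-0.23],0]
    - [[0.1,0,-0.23],0]
    - [[0.12,0,-0.23],0]

```text
time_s: 8.55
tcp_pos: [0.5745, -0.0171, 0.1124]
eef_rot: [149.5, 90.0, -127.4]
contact_force: [-0.3, 0.8, 0.9]
gripper_width: 0.0003
```

```bash
python3 look.py 6
```

```text
8.6 B [-0.0014 -0.0291  0.0938] F board [0.13581393314975598, -0.3025937204090765, -0.12366721355794286] yang -179.98336541753017
[[-0.0009 -0.0004 -1.    ]
 [-1.     -0.0003  0.0009]
 [-0.0003  1.     -0.0004]]
```

View pics/s6.png

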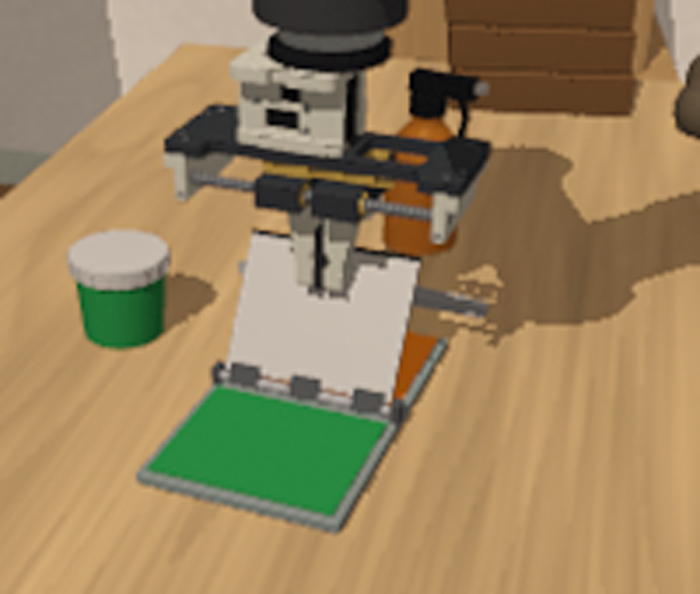

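Request:
step_arm:
  steps:
    - [[0.12,0,-0.21],0]
    - [[0.13,0,-0.21],0]
    - [[0.14,0,-0.2],0]
    - [[0.16,0,-0.19],0]
    - [[0.17,0,-0.18],0]
    - [[0.18,0,-0.17],0]
    - [[0.19,0,-0.16],0]
    - [[0.2,0,-0.15],0]
    - [[0.2,0,-0.14],0]
    - [[0.21,0,-0.12],0]
    - [[0.22,0,-0.11],0]
    - [[0.22,0,-0.11],0]

```text
time_s: 9.6
tcp_pos: [0.5699, -0.0556, 0.0693]
eef_rot: [131.3, 90.0, -145.6]
contact_force: [-0.2, 0.7, 0.6]
gripper_width: 0.0008
```

```bash
python3 look.py 7
```

```text
9.65 B [-0.0014 -0.0675  0.0504] F board [0.4638503015357044, 0.2083847249261977, -0.16944562789731782] yang -179.97803415722728
[[-0.0011 -0.0002 -1.    ]
 [-1.     -0.0004  0.0011]
 [-0.0004  1.     -0.0002]]
```

View pics/s7.png

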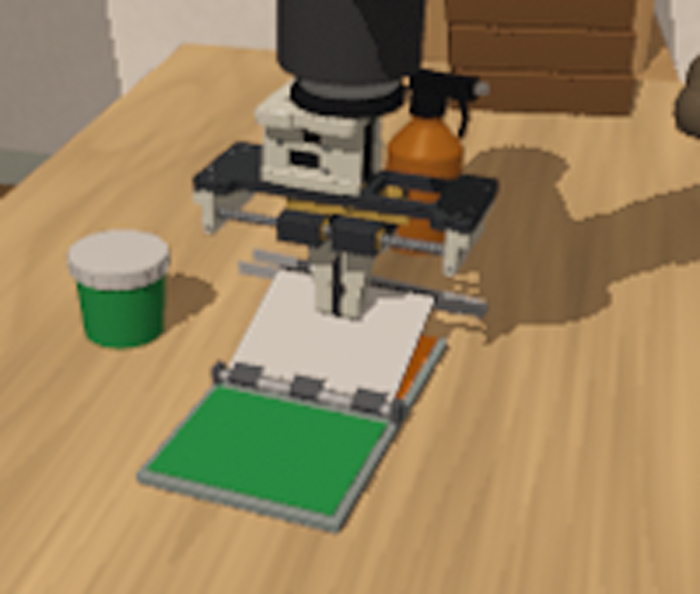

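Request:
step_arm:
  steps:
    - [[0.14,0,-0.07],0]
    - [[0.14,0,-0.06],0]
    - [[0.14,0,-0.05],0]
    - [[0.13,0,-0.04],0]
    - [[0.13,0,-0.03],0]
    - [[0.12,0,-0.02],0]
    - [[0.12,0,-0.02],0]
    - [[0.12,0,-0.01],0]
    - [[0.1,0,0],0]
    - [[0.06,0,0],0]
    - [[0,0,0],0]

```text
time_s: 10.57
tcp_pos: [0.5691, -0.0613, 0.0455]
eef_rot: [108.5, 90.0, -168.4]
contact_force: [0.6, -0.1, 1.4]
gripper_width: 0.0007
```

```bash
python3 look.py 8
```

```text
10.6167 B [-0.0011 -0.073   0.0276] F board [-0.6087643129791265, -0.1517900983341981, -0.002750763717516272] yang -179.9647734522164
[[-0.0004 -0.0001 -1.    ]
 [-1.     -0.0006  0.0004]
 [-0.0006  1.     -0.0001]]
```

View pics/s8.png

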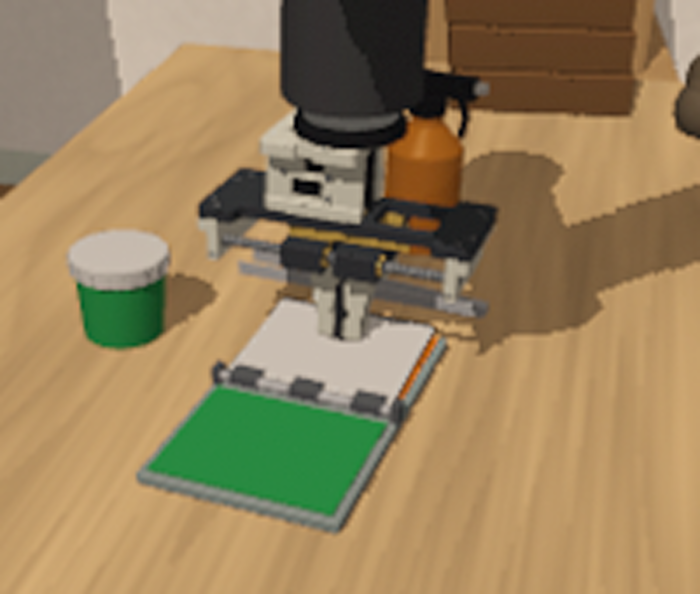

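Request:
step_arm:
  steps:
    - [[0.06,0,0],0]
    - [[0.05,0,0],0]
    - [[0.05,0,0],0]
    - [[0.05,0,0],0]
    - [[0,0,0],0]

```text
time_s: 11.03
tcp_pos: [0.5692, -0.0613, 0.0414]
eef_rot: [90.4, 90.0, 173.5]
contact_force: [-0.5, 0.7, -0.6]
gripper_width: 0.0006
```

Request:
step_arm:
  steps:
    - [[0.04,0,0],0]
    - [[0,0,0],0]

```text
time_s: 11.2
tcp_pos: [0.5692, -0.0613, 0.0407]
eef_rot: [-0.0, 90.0, 83.1]
contact_force: [0.4, -0.8, -0.0]
gripper_width: 0.0004
```

Request:
step_arm:
  steps:
    - [[0.04,0,0],0]
    - [[0,0,0],0]

```text
time_s: 11.37
tcp_pos: [0.5693, -0.0613, 0.0403]
eef_rot: [-125.2, 90.0, -42.1]
contact_force: [-0.6, -0.1, 3.3]
gripper_width: 0.0003
```

Request:
step_arm:
  steps:
    - [[0.03,0,0],0]
    - [[0,0,0],0]

```text
time_s: 11.53
tcp_pos: [0.5693, -0.0613, 0.0402]
eef_rot: [-109.4, 90.0, -26.3]
contact_force: [-3.9, -0.2, 8.6]
gripper_width: 0.0003
```

Request:
step_arm:
  steps:
    - [[-0.1,0,0],0]
    - [[-0.3,0,0],0]
    - [[-0.6,0,0],0]
    - [[-0.9,0,0],0]
    - [[-0.9,0,0],0]
    - [[-0.9,0,0],0]
    - [[-0.9,0,0],0]
    - [[-0.9,0,0],0]
    - [[-0.9,0,0],0]
    - [[-0.9,0,0],0]
    - [[-0.9,0,0],0]
    - [[-0.9,0,0],0]
    - [[0,0,0],0]
    - [[0,0,0],0]

```text
time_s: 12.7
tcp_pos: [0.5697, -0.0611, 0.2226]
eef_rot: [-66.4, 89.9, 16.7]
contact_force: [-1.0, 0.4, -0.6]
gripper_width: 0.0003
```

```bash
python3 look.py 9 t
```

```text
12.8 B [-0.0014 -0.0729  0.2028] F board [-0.4160906726343807, 0.006096191906792045, -0.5520948226906065] yang -179.97047974377463
[[-0.0008  0.0001 -1.    ]
 [-1.     -0.0005  0.0008]
 [-0.0005  1.      0.0001]]
```

View pics/s9.png

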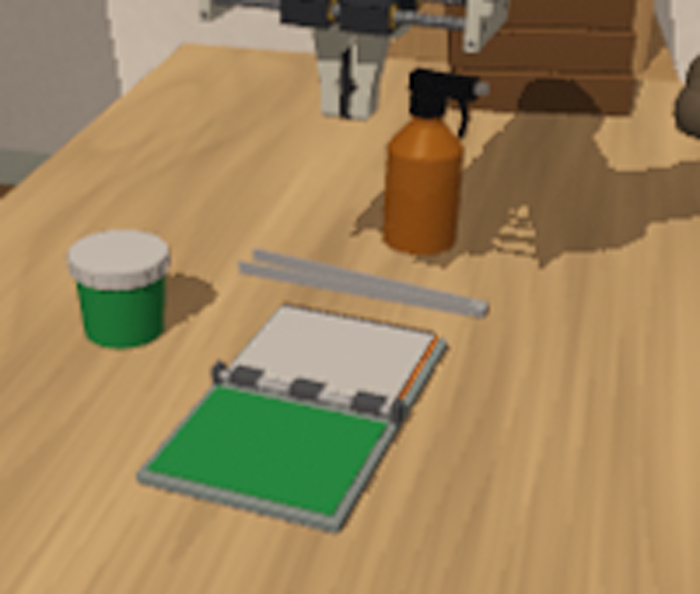

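View pics/t9.png

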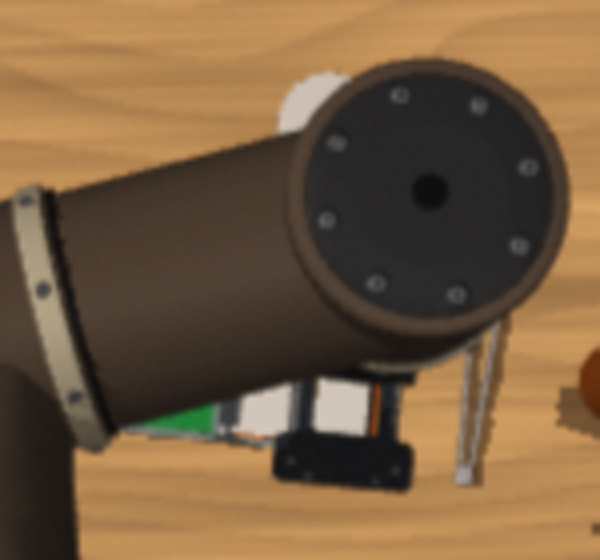

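```bash
python3 ang.py 436 332; python3 - <<'E'
import cv2
a=cv2.imread("pics/s9.png")[280:420,200:460]; cv2.imwrite("pics/s9z.png",cv2.resize(a,None,fx=3,fy=3))
E
```

```text
[-6.00000000e-02 -1.15658207e-01  9.56526932e-05] 0.11565824664837387 179.95261473864457
```

View pics/s9z.png

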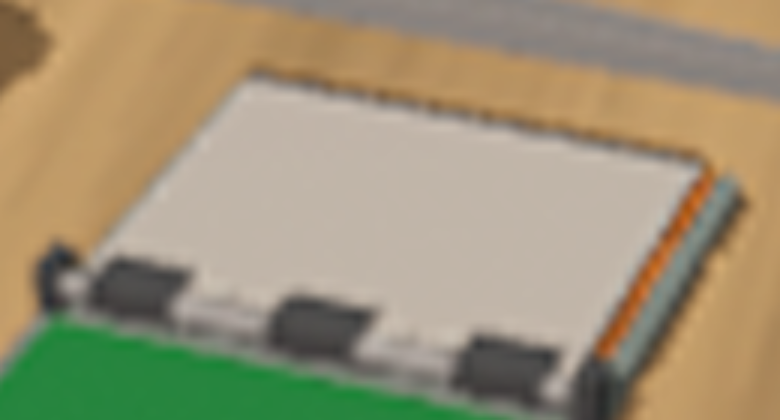

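```bash
python3 -c "
from plant import *
print(close_job())"
```

```text
the job is handed in; nothing more can be done
None
```

The flip board now shows green: the white leaf lies flat on the orange side. I handed the job in at about 13 s of robot time, with the arm clear.

**How it was done:** With the fingers closed, I pushed the leaf's free edge from about 36° up and over the spine. I then followed the arc round and pressed it down gently.

**Last checks:**
- **Leaf flat:** The fingertip met firm contact about 21.2 mm above the shelf, where 21 mm is expected. The last side picture puts the leaf at about 180°, though that corner's distance from the hinge read 116 mm instead of 110 mm.
- **Forces:** The last downward press reached about 9 N. Early in the push the leaf edge caught on the fingers. This reached about 6 N sideways and 8 N vertically, and I eased it by raising the tool a few millimetres.
- **Other things:** In the last side picture the board, tub, tongs and spray bottle are where they started. The dish was outside my cropped pictures, so I did not re-check it, but the arm never worked near it.
- **Top view:** The arm hid most of the board in the last top picture, so the final check rests on the side view and the contact height.

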